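Wedge the rocking trivet firm and level

ROBOT

A 6-joint arm with a two-finger parallel gripper is mounted at the origin on the work surface. World frame = base frame: x ahead of the robot, y to its left, z up, the work surface at z = 0. Lengths are in m, angles in degrees, forces in N, time in s.
With the tool pointing down it reaches from about 0.4 to 0.825 m from the base axis. Payload 7 kg.
Tool frame: the origin (TCP) lies midway between the tips of the shut fingers; the grasp point (between the pads) lies 19 mm behind it; z points along the fingers, y is the line along which they close (so a half turn about z gives the same grasp; the last joint's range is limited). The gripper opens to 88 mm and grips with 3 to 60 N. Pads are 19 mm wide; open, the fingers measure 130 mm over their backs; the gripper's body (78 mm by 193 mm) begins 47 mm behind the grasp point.
Start: joints at [-56.66, 20.546, 0.682, 0, -70.136, -16.507], TCP at [0.195, -0.646, 0.227] pointing down, gripper open.
Joint ranges: [-176.03, 176.03], [-82.01, 121.73], [-58.28, 71.71], [-173.87, 95.51], [-174.79, -0.11], [-173.66, 173.66]. Speed limits (degrees/s): [136.94, 136.94, 172.46, 180, 180, 180].

INTERFACE

Orientations are given as [roll, pitch, yaw] about the fixed x, y, z axes, in that order (R = Rz(yaw) Ry(pitch) Rx(roll)).
In Python, from plant import r gives the robot as it stands.
- The arm moves only by the tool carry_out, never from a script. Its argument "deltas" is a list of rows, each a list of 3 entries, a list of its own where there are three numbers: the opening, from 0 (shut) to 1 (fully open), then the shift along the tool's x, y, z in mm, then the turn, a rotation vector about the tool's x, y, z in rad. In form: [[gripper, [tx, ty, tz], [rx, ry, rz]], ...]. A call has 1 to 12 rows; each row is the pose to reach, as a shift and turn from the pose commanded when the call began, along the tool's axes at that moment; what a row does not reach only later rows make up. A row lasts 1/10 s, in which the tool goes at most 50 mm and 8.59 degrees, less where a joint would pass 70% of its speed; a pose out of reach is approached as far as the arm can. A call with a gripper value outside its range is refused whole. The fingers move at their own pace and stop on an object; "squeeze" is the grip in N (left out, the last holds). Time passes only in rows, so rows that repeat a pose let the fingers close. It gives the time, the measured TCP pose, the force, the opening and the grip force at its end, in the units of the state.
- r.get_state(): the state, without advancing time (a new reading comes with each control period).
- r.capture(name): name is "side" or "top"; returns (picture, depth): 384x512x3 uint8, red, green, blue; 384x512 float32, m along the optical axis (not along the pixel's ray), 0 where there is no reading.
- r.get_calibration(name): a dict with "fov_y" (degrees; the focal length in pixels is half the picture's height over the tangent of half this angle, whatever the lens; pixels are square), "cx", "cy" (the principal point, pixels), "view" (4x4, takes a point from world to camera coordinates). Camera axes: x right, y down, z forward; pixel columns grow to the right and rows downward; lengths in m; the calibration is good to about 2 mm. A picture is of the moment at which its call begins. get_calibration takes no time and is no camera call.
- r.close_job(): hands the job in; it is judged then, once.
The state is a dict: "time_s": time; "joints": joint angles; "qd": joint speeds; "joint_torque": joint torques, N m; "tcp_pos": TCP position; "eef_rot": TCP orientation; "contact_force": force on the tool from outside, world axes, zero at the start; "moment": the same for the moment, N m; "gripper_width": finger opening in m; "gripper_force": force on a finger pad.
Only numpy, scipy, OpenCV 4.12 (cv2) and the standard library are available. Lean on these libraries where they do the work, as an engineer would, in place of code of your own. Each camera call takes 0.05 s, during which the arm holds its last target. There are 200 camera calls.

TASK

The trivet under the casserole leans and rocks because one of its feet has sunk into its socket. Take the red wooden wedge and push it, thin end first, under the low end of the trivet beside that foot, gently and only until the trivet sits level and firm with its other three feet all resting on the table, then let go. Stop as soon as it is firm: do not force the wedge, shove the trivet along, or disturb the casserole and the other tableware.

Things in the scene. Friction and masses are not known exactly. Their poses are not given: they have to be found in the camera images.
- trivet: Oiled oak trivet, 0.9 kg: a board 300 x 200 x 20 mm on four felt-tipped round bun feet 28 mm across, centred at (+-120, +-75) mm, normally 14 mm high. Origin: centre of the board, 14 mm below its underside; x along its length, z up. Standing firm on its three good feet it is level to within a degree.
- foot_short: Socket of the sunk foot, at trivet (-120, -75) mm; origin 14 mm below the board. Its bun has jammed 4 to 7 mm up into it (differs each time, stays put; not shown by this pose), so the trivet rocks over towards this corner.
- foot_across: Socket of the good foot at trivet (+120, +75) mm, diagonally across from the short one; origin 14 mm below the board. Hangs clear of the table until the trivet is wedged up. Hand fitted: its bun stands up to 1.75 mm proud or shy of 14 mm (not shown by this pose), so the trivet's angle does not tell exactly when it lands.
- foot_near: The good foot at trivet (-120, +75) mm; origin at its underside. It carries weight from the start; it comes off the table if the wedge is driven some 5 mm too far.
- foot_far: The good foot at trivet (+120, -75) mm; origin at its underside. It carries weight from the start.
- low_edge (a point): Where the wedge should go in: on the lower edge of the trivet's -x end, at (-150, -30, 14) mm of the trivet, clear of the short foot (whose side is at y -61 mm). 8 to 11 mm above the table at the start, 12 to 16 mm once firm, when the tip is 75 to 105 mm in past it. Push along the trivet's +x.
- wedge: Loose red-stained beech wedge, 55 g, 152 mm long (x), 38 mm wide (y); 3 mm thick at the tip (+x end), rising evenly to 22 mm at the heel (-x end), slope 1 in 8. Flat underside on the table; origin in the middle of the underside. Grip it across its width 20 mm from the heel. It stays where it is left; it does not slip back.
- wedge_tip (a point): Middle of the wedge's thin end, at its underside, 76 mm along +x from the wedge's origin. After first touching the edge the wedge drags with a steady 1 to 6 N (weight and friction vary); when foot_across lands the drag starts to climb at once. A climb of 2 to 3 N above the steady drag is firm; 6 N is too much.
- casserole: Blue enamelled cast-iron casserole with lid, 2 to 2.8 kg, standing near the middle of the trivet: 200 mm across (256 mm over the handles, which lie along its y), 132 mm high. Origin: centre of its underside.
- table: White oak dining table; its top is at height 0. Origin: centre of the top.
- plate: Grey stoneware dinner plate, 260 mm across, 24 mm high. Origin: centre of its underside.
- tumbler: Clear glass tumbler, 76 mm across, 95 mm high. Origin: centre of its underside.
- mill: Grey plastic pepper mill, 58 mm across, 166 mm high. Origin: centre of its underside.
There are look-alikes about, which are no part of the job. Of the things that look like the wedge, the largest one is meant.

How it is judged:
By the outcome, as a careful person would: the job done as asked, in the order asked, and still so for the second after the job is handed in, with the robot touching nothing.
It also fails if it takes over 72 s, if anything falls off the work surface, if the arm or the gripper's body presses on something with over 40 N, if the wrist force passes 120 N, or if a joint passes its speed limit or range.

## Working session

There is one attempt and no reset: what is moved stays moved. The work goes in short steps, Python scripts to look and compute and a tool call to move; the robot and the scene stay as the last step left them, time stands still between calls to the robot, and variables do not carry over. Pictures are saved under pics/ and viewed, at most 10 in all, crops included, and the job is handed in when it is done.

Besides the shell and the picture viewer there is one more tool, called after "Emit:" by a JSON object that holds its "name" and its "arguments", one argument or row to a line. carry_out: Moves the arm, as the interface text tells. Its arguments: {"type":"object","properties":{"deltas":{"type":"array"},"squeeze":{"type":"number"}},"required":["deltas"]}

```bash
mkdir -p pics; ls
python3 - <<'E'
from plant import r
import cv2,numpy as np
print(r.get_state())
for n in("side","top"):
    p,d=r.capture(n); cv2.imwrite(f"pics/{n}0.png",cv2.resize(p[:,:,::-1],(768,576),interpolation=cv2.INTER_CUBIC)); np.savez(f"{n}0.npz",p=p,d=d)
    c=r.get_calibration(n); print(n,c,(d==0).mean())
E
```

```text
pics
{'time_s': 0.0, 'joints': array([-5.66591185e+01,  2.05912532e+01,  6.33606362e-01, -1.97541696e-02,
       -7.01365373e+01, -1.65081206e+01]), 'qd': array([-0.04141333,  0.03549398,  0.09843645, -0.0340887 , -0.0904475 ,
       -0.15334977]), 'joint_torque': array([-6.36197856e-04, -5.82710767e+01,  2.93057996e+01,  6.99732274e+00,
        6.82371654e-03, -1.44211845e-04]), 'tcp_pos': array([ 0.19530648, -0.64560982,  0.22562463]), 'eef_rot': array([ 1.79904421e+02, -8.96036706e-03, -1.63173959e+02]), 'contact_force': array([0.38724214, 0.53904063, 0.13584699]), 'moment': array([ 0.00986351,  0.06586826, -0.02231413]), 'gripper_force': 0.0, 'gripper_width': 0.08740425605212614}
side {'fov_y': 53.62567969474489, 'cx': 254.65182300203296, 'cy': 190.37892869487035, 'view': array([[-0.91890548, -0.39442284,  0.00658344,  0.51240326],
       [-0.30601692,  0.70221208, -0.64284667,  0.21941144],
       [ 0.24893044, -0.59272997, -0.76596659,  0.93428017],
       [ 0.        ,  0.        ,  0.        ,  1.        ]])} 0.003962198893229167
top {'fov_y': 49.969001807125316, 'cx': 257.9987967463445, 'cy': 188.92703737196982, 'view': array([[-0.00375976, -0.999983  , -0.00445799, -0.00169247],
       [-0.99579035,  0.00415221, -0.091566  ,  0.5370108 ],
       [ 0.09158295,  0.00409495, -0.99578903,  1.05301963],
       [ 0.        ,  0.        ,  0.        ,  1.        ]])} 0.003962198893229167
```

View pics/top0.png

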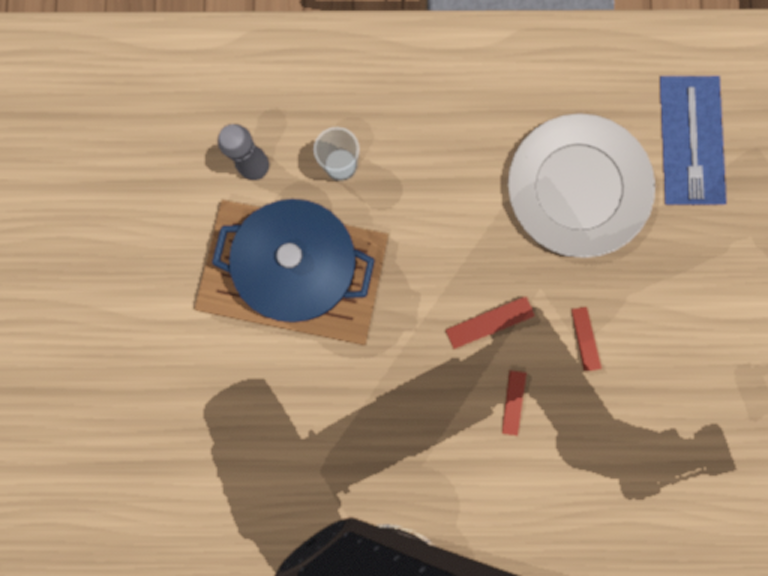

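View pics/side0.png

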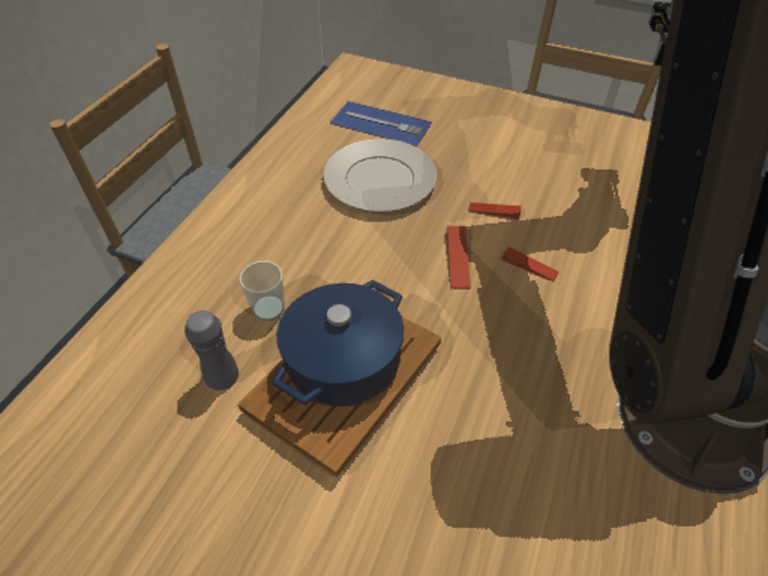

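The top picture (768x576 pixels) shows the trivet at about (290,270), with corners (220,202), (388,233), (366,344) and (195,308). There are three red wedges: A at (490,322), about 90 px long, B at (587,338), about 63 px, and C at (514,402), about 64 px. A is the largest, so it should be the one meant. Next I'll measure it, find which corner of the trivet is low, and check a crop.

```bash
cat > h.py <<'E'
import numpy as np,cv2
from plant import r
def cam(n):
    c=r.get_calibration(n); f=192/np.tan(np.radians(c["fov_y"]/2)); return f,c["cx"],c["cy"],np.array(c["view"])
def cloud(n,d):
    f,cx,cy,V=cam(n); v,u=np.mgrid[:384,:512]
    P=np.stack([(u-cx)/f*d,(v-cy)/f*d,d],-1)
    return (P-V[:3,3])@V[:3,:3]
def proj(n,X):
    f,cx,cy,V=cam(n); p=np.atleast_2d(X)@V[:3,:3].T+V[:3,3]; return np.c_[f*p[:,0]/p[:,2]+cx,f*p[:,1]/p[:,2]+cy]
def redmask(p):
    h=cv2.cvtColor(p,cv2.COLOR_RGB2HSV); return (((h[...,0]<7)|(h[...,0]>172))&(h[...,1]>140)&(h[...,2]>50)).astype(np.uint8)
E
python3 - <<'E'
from h import *
np.set_printoptions(precision=4,suppress=True)
for n in("top","side"):
    z=np.load(n+"0.npz"); p,d=z["p"],z["d"]; W=cloud(n,d)
    m=redmask(p); k,L,S,C=cv2.connectedComponentsWithStats(m)
    for i in range(1,k):
        if S[i,4]<60: continue
        Q=W[(L==i)&(d>0)]; Q=Q[Q[:,2]<.06]; rr=cv2.minAreaRect((Q[:,:2]*1000).astype(np.float32))
        c=Q.mean(0); u=np.linalg.svd(Q[:,:2]-c[:2],full_matrices=False)[2][0]; s=(Q[:,:2]-c[:2])@u
        b=np.polyfit(s,Q[:,2],1); print(n,C[i]*1.5,S[i,4],"c",c,"dir",u,"s",s.min(),s.max(),"slope",b,rr)
    t=(W[...,2]>-.02)&(W[...,2]<.02)&(W[...,0]>.3)&(W[...,0]<.8)&(abs(W[...,1])<.5)&(d>0)&(m==0)
    q=W[t]; q=q[abs(q[:,2])<.006]; A=np.c_[q[:,:2],np.ones(len(q))]; print("table fit",np.linalg.lstsq(A,q[:,2],rcond=None)[0],np.median(q[:,2]))
# trivet corners from pixels in both views, triangulate
top=np.array([[220,202],[388,233],[366,344],[195,308]])/1.5
W=cloud("top",np.load("top0.npz")["d"])
d=np.load("top0.npz")["d"]
M=np.zeros((384,512),np.uint8); cv2.fillPoly(M,[top.astype(np.int32)],1); M=cv2.erode(M,np.ones((5,5)))
q=W[(M>0)&(d>0)]; q=q[(q[:,2]<.045)&(q[:,2]>.018)]
for _ in range(6):
    A=np.c_[q[:,:2],np.ones(len(q))]; b=np.linalg.lstsq(A,q[:,2],rcond=None)[0]; e=q[:,2]-A@b; q=q[abs(e)<max(2.5*np.median(abs(e)),.0015)]
print("board plane",b,len(q),e.std())
f,cx,cy,V=cam("top")
for u,v in top:
    ray=V[:3,:3].T@np.array([(u-cx)/f,(v-cy)/f,1]); o=-V[:3,:3].T@V[:3,3]
    t=(b[2]+b[:2]@o[:2]-o[2])/(ray[2]-b[:2]@ray[:2]); X=o+t*ray; print(X, proj("side",X)*1.5)
p=np.load("top0.npz")["p"][:,:,::-1]
a=cv2.resize(p[185:300,285:415],None,fx=5,fy=5,interpolation=cv2.INTER_CUBIC)
cv2.imwrite("pics/wedges.png",a)
c=cv2.resize(np.load("side0.npz")["p"][180:325,150:310,::-1],None,fx=4,fy=4,interpolation=cv2.INTER_CUBIC); cv2.imwrite("pics/sidecrop.png",c)
c=cv2.resize(p[125:240,120:270],None,fx=5,fy=5,interpolation=cv2.INTER_CUBIC); cv2.imwrite("pics/topcrop.png",c)
E
```

```text
top [489.5918 321.9373] 773 c [ 0.4695 -0.1831  0.0126] dir [ 0.3739 -0.9275] s -0.07588331264522087 0.074711853890567 slope [0.123  0.0126] ((468.62762451171875, -182.89303588867188), (36.88414764404297, 150.4060821533203), 22.580406188964844)
top [585.0853 338.8081] 422 c [ 0.4397 -0.3503  0.0093] dir [-0.9893 -0.1461] s -0.05498982692515178 0.052426736908132744 slope [0.1227 0.0093] ((441.0484924316406, -350.30889892578125), (107.24137878417969, 28.010217666625977), 9.571467399597168)
top [513.1434 401.3934] 408 c [ 0.3316 -0.2221  0.009 ] dir [-0.991   0.1339] s -0.05224500660331066 0.05478810480722711 slope [-0.1209  0.009 ] ((330.470703125, -221.37796020507812), (30.2113094329834, 107.39090728759766), 79.67961883544922)
table fit [ 0.0019 -0.0001 -0.0008] 0.00010607551988002472
side [494.3125 208.0625] 168 c [ 0.4421 -0.3524  0.0096] dir [-0.9856 -0.1688] s -0.05307660886969764 0.052610152244426035 slope [0.133  0.0096] ((442.2818298339844, -352.61029052734375), (105.68604278564453, 27.778778076171875), 8.421881675720215)
side [457.1585 259.338 ] 426 c [ 0.4682 -0.1741  0.0117] dir [-0.4291  0.9033] s -0.08621682147502534 0.0676227056602353 slope [-0.1208  0.0117] ((470.53875732421875, -183.46388244628906), (35.857486724853516, 152.99490356445312), 22.782930374145508)
side [541.0333 268.3222] 135 c [ 0.3074 -0.2216  0.0065] dir [-0.9821  0.1882] s -0.037161893817408254 0.030273296109557202 slope [-0.1116  0.0065] ((310.923828125, -221.07481384277344), (26.11846160888672, 67.5140151977539), 80.21194458007812)
table fit [0.0009 0.0001 0.0001] 0.0005969831055900021
board plane [-0.034   0.0331  0.0474] 2062 0.0013464823762046282
[0.6806 0.2882 0.0337] [[239.7107 406.0923]]
[ 0.6257 -0.0059  0.0259] [[350.121  289.3668]]
[0.432  0.0325 0.0337] [[440.7616 336.0817]]
[0.4945 0.3251 0.0413] [[334.1208 470.1404]]
```

View pics/wedges.png

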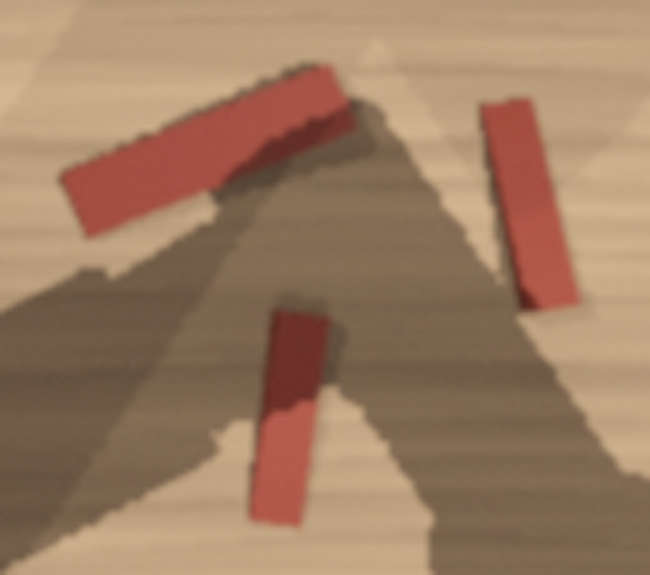

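View pics/sidecrop.png

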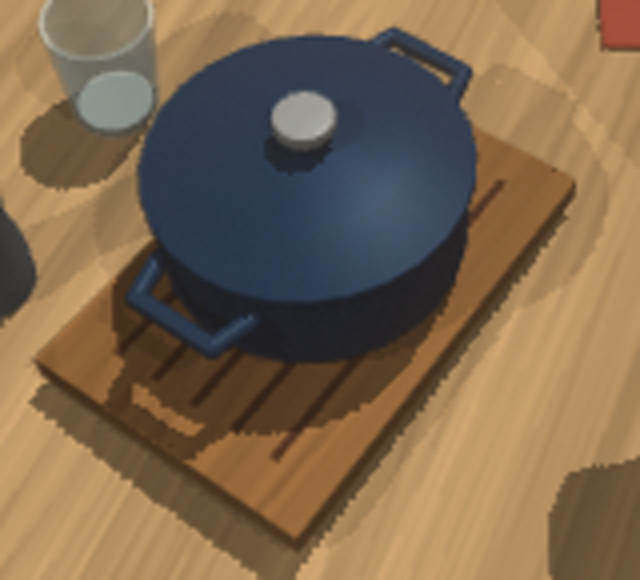

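View pics/topcrop.png

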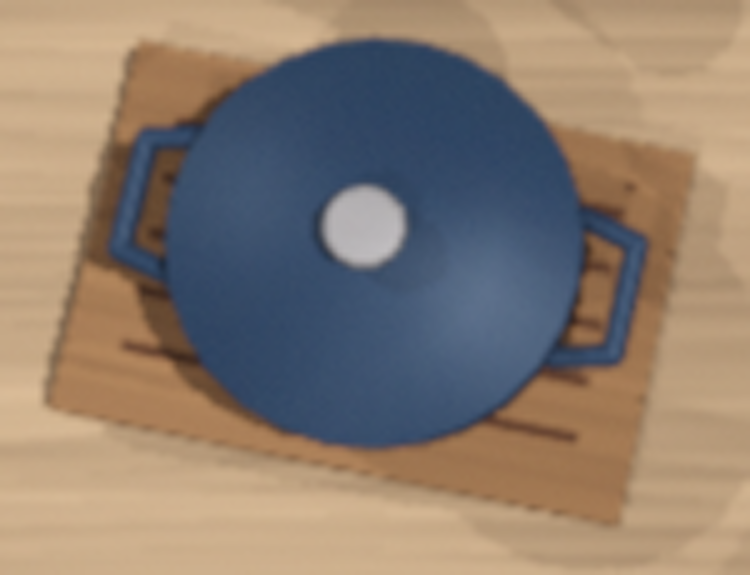

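The crop confirms it. Wedge A spans (60,175) to (355,100) in the crop and is 150 x 37 mm, against 107 x 28 mm for the other two. Its slope is 0.123, with the heel toward -y and the tip facing the trivet. Both views agree on its pose within 2 mm. The board is lowest at its right corner, top-view (388,233), z 26 mm against 34, 34 and 41 mm, so the short foot is there and the trivet's -x end is the right end. The casserole handle reaches toward that end, so I'll measure the clearance and work out the first move.

```bash
cat >> h.py <<'E'
def delta(p,yaw,p0=None,y0=None,tilt=0):
    "tool-frame shift (mm) and rotvec from the present pose to TCP p, tool down with given yaw (deg)"
    from scipy.spatial.transform import Rotation as R
    s=r.get_state(); p0=s["tcp_pos"] if p0 is None else np.array(p0)
    R0=R.from_euler("xyz",s["eef_rot"] if y0 is None else [180,0,y0],degrees=True)
    R1=R.from_euler("xyz",[180,tilt,yaw],degrees=True)
    return np.round(R0.inv().apply(np.array(p)-p0)*1000,1),np.round((R0.inv()*R1).as_rotvec(),4)
E
python3 - <<'E'
from h import *
np.set_printoptions(precision=4,suppress=True)
def tri(a,b):
    A=[]
    for n,(u,v) in(("top",a),("side",b)):
        f,cx,cy,V=cam(n); K=np.array([[f,0,cx],[0,f,cy],[0,0,1]])@V[:3]; A+=[u*K[2]-K[0],v*K[2]-K[1]]
    X=np.linalg.svd(np.array(A))[2][-1]; return X[:3]/X[3]
cs=[((147.2,133),(159,270.2)),((258.6,155.6),(293.5,225.5)),None]
print("tri +x-y corner",tri((147.2,133),(159,270))); print("tri +x+y",tri((129,205.6),(223.5,313))); print("tri -x+y? side right corner",tri((243,229.2),(293.5,226)))
ex=np.array([.0587,.2934,0]);ex/=np.linalg.norm(ex);ey=np.array([-ex[1],ex[0],0])
C=np.array([[.6806,.2882],[.6257,-.0059],[.432,.0325],[.4945,.3251]]).mean(0);print("centre",C,"yaw",np.degrees(np.arctan2(ex[1],ex[0])))
for n in("top","side"):
    z=np.load(n+"0.npz");p,d=z["p"],z["d"];W=cloud(n,d);q=W-np.r_[C,0];x=q@ex*1000;y=q@ey*1000
    hsv=cv2.cvtColor(p,cv2.COLOR_RGB2HSV);m=(d>0)&(hsv[...,0]>100)&(hsv[...,0]<120)&(hsv[...,1]>100)&(abs(x)<170)&(abs(y)<150)&(W[...,2]>.045)
    for lo,hi in((.04,.07),(.07,.085),(.085,.1),(.1,.15)):
        k=m&(W[...,2]>lo)&(W[...,2]<hi); print(n,lo,k.sum(),"x",np.percentile(x[k],[0,1,99]) if k.any() else"","y",np.percentile(y[k],[1,99]) if k.any() else "")
    k=m&(x<-105); print("handle z",np.percentile(W[...,2][k],[0,10,50,90,100]) if k.any() else "none", k.sum(), "x",np.sort(x[k])[:5])
E1=C-.15*ex[:2]-.03*ey[:2]; print("low edge",E1)
wy=112.6; w=np.array([np.cos(np.radians(wy)),np.sin(np.radians(wy))]); g=np.array([.469,-.183])-.056*w; print("grip",g)
print(delta([*g,.10],-67.4), delta([*g,.004],-67.4,[*g,.10],-67.4))
E
```

```text
tri +x-y corner [0.6847 0.287  0.0326]
tri +x+y [0.4929 0.3257 0.0469]
tri -x+y? side right corner [0.432  0.0352 0.0285]
centre [0.5582 0.16  ] yaw 78.68631214946862
top 0.04 0 x  y 
top 0.07 3 x [-83.2441 -83.203  -74.8263] y [47.9184 56.8449]
top 0.085 0 x  y 
top 0.1 4489 x [-134.9345 -130.1784  109.4338] y [-100.9785   79.3712]
handle z [0.1015 0.1053 0.1082 0.1197 0.1258] 121 x [-134.9345 -134.7853 -134.3876 -134.3549 -134.3303]
side 0.04 0 x  y 
side 0.07 0 x  y 
side 0.085 0 x  y 
side 0.1 1702 x [-21.9527  -9.5188 111.6769] y [-81.6458  64.0893]
handle z none 0 x []
low edge [0.5582 0.007 ]
grip [ 0.4905 -0.2347]
(array([-401.6,  307.7,  126.1]), array([ 0.0013,  0.0011, -1.6716])) (array([ 0., -0., 96.]), array([0., 0., 0.]))
```

The low edge is at (0.558, 0.007). The handle overhangs to trivet x of about -135 at z of about 0.108, so I'll tilt the gripper 12° with its body leaning away from the trivet. First I move above the grip point.

Run:
```python
from h import *
print(delta([.4905,-.2347,.07],-67.4,tilt=12))
```

```text
(array([-401.5,  307.7,  156.1]), array([-0.1737, -0.1571, -1.6649]))
```

Emit:
{"name": "carry_out", "arguments": {
  "deltas": [
    [1,[-401.5,307.7,156],[-0.1737,-0.1571,-1.6649]],
    [1,[-401.5,307.7,156],[-0.1737,-0.1571,-1.6649]],
    [1,[-401.5,307.7,156],[-0.1737,-0.1571,-1.6649]],
    [1,[-401.5,307.7,156],[-0.1737,-0.1571,-1.6649]],
    [1,[-401.5,307.7,156],[-0.1737,-0.1571,-1.6649]],
    [1,[-401.5,307.7,156],[-0.1737,-0.1571,-1.6649]],
    [1,[-401.5,307.7,156],[-0.1737,-0.1571,-1.6649]],
    [1,[-401.5,307.7,156],[-0.1737,-0.1571,-1.6649]],
    [1,[-401.5,307.7,156],[-0.1737,-0.1571,-1.6649]],
    [1,[-401.5,307.7,156],[-0.1737,-0.1571,-1.6649]],
    [1,[-401.5,307.7,156],[-0.1737,-0.1571,-1.6649]],
    [1,[-401.5,307.7,156],[-0.1737,-0.1571,-1.6649]]
  ],
  "squeeze": 20
}}

```text
time_s: 1.3
tcp_pos: [0.4919, -0.2321, 0.0687]
eef_rot: [179.9, 12.1, -66.9]
contact_force: [-1.0, -0.0, -0.2]
gripper_width: 0.0876
gripper_force: 0.0
```

Run:
```python
from h import *
np.set_printoptions(precision=4,suppress=True)
s=r.get_state(); print(s["time_s"],s["tcp_pos"],s["eef_rot"],s["joints"],s["contact_force"])
p,d=r.capture("top"); m=redmask(p); W=cloud("top",d); m[:, :285]=0
k,L,S,C=cv2.connectedComponentsWithStats(m)
for i in range(1,k):
    if S[i,4]>60: print(C[i]*1.5,S[i,4])
p2,_=r.capture("side")
im=np.hstack([p[130:330,200:430],p2[80:280,230:430]])
cv2.imwrite("pics/above.png",cv2.resize(im[:,:,::-1],None,fx=1.8,fy=1.8,interpolation=cv2.INTER_CUBIC))
print(delta([.4905,-.2347,.006],-67.4,tilt=12))
```

```text
1.3 [ 0.4919 -0.2321  0.0687] [179.9416  12.0555 -66.9007] [-12.1108  22.8119 -15.1464 -11.3704 -59.6079  41.6317] [-1.0238 -0.0044 -0.2246]
(array([13.4,  0.4, 62.2]), array([ 0.0017, -0.0004,  0.0019]))
```

View pics/above.png

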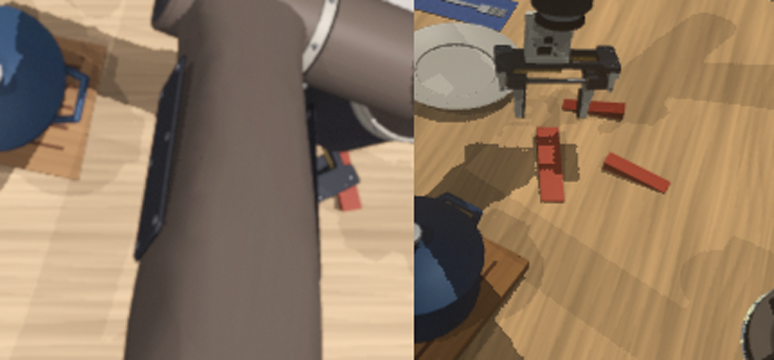

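In the top half the arm hides most of the wedge. In the side half, at about (548,165), the fingers straddle the heel at (548,140), centred. I'll descend and grip.

Emit:
{"name": "carry_out", "arguments": {
  "deltas": [
    [1,[7,0,32],[0,0,0]],
    [1,[13.3,0,62.5],[0,0,0]],
    [1,[13.3,0,62.5],[0,0,0]],
    [1,[13.3,0,62.5],[0,0,0]],
    [0.3,[13.3,0,62.5],[0,0,0]],
    [0.3,[13.3,0,62.5],[0,0,0]],
    [0.3,[13.3,0,62.5],[0,0,0]],
    [0.3,[13.3,0,62.5],[0,0,0]],
    [0.3,[13.3,0,62.5],[0,0,0]],
    [0.3,[13.3,0,62.5],[0,0,0]]
  ],
  "squeeze": 20
}}

```text
time_s: 2.4
tcp_pos: [0.4907, -0.2353, 0.0068]
eef_rot: [-180.0, 11.9, -67.4]
contact_force: [-0.2, -0.8, -0.5]
gripper_width: 0.0453
gripper_force: 0.0
```

Emit:
{"name": "carry_out", "arguments": {
  "deltas": [
    [0.3,[0,0,0],[0,0,0]],
    [0.3,[0,0,0],[0,0,0]],
    [0.3,[0,0,0],[0,0,0]],
    [0.3,[0,0,0],[0,0,0]]
  ]
}}

```text
time_s: 2.8
tcp_pos: [0.4907, -0.2353, 0.0067]
eef_rot: [180.0, 11.9, -67.4]
contact_force: [-0.2, 0.1, 1.2]
gripper_width: 0.0378
gripper_force: 20.0
```

Run:
```python
from h import *
s=r.get_state(); print(s["tcp_pos"],s["eef_rot"],s["contact_force"],s["gripper_width"],s["gripper_force"])
# wedge yaw 78.7; tip 20 mm short of low edge: grip = edge - (20+132) along push
ex=np.array([np.cos(np.radians(78.7)),np.sin(np.radians(78.7))]); E1=np.array([.5582,.007])
g=E1-.152*ex; print(g)
A=[.4905,-.2347,.006]
from scipy.spatial.transform import Rotation as R
R0=R.from_euler("xyz",[180,12,-67.4],degrees=True); R1=R.from_euler("xyz",[180,12,-101.3],degrees=True)
for q,Rr in(([.4905,-.2347,.021],R0),([*g,.021],R1),([*g,.0065],R1)):
    print(np.round(R0.inv().apply(np.array(q)-A)*1000,1),np.round((R0.inv()*Rr).as_rotvec(),4))
```

```text
[ 0.49065307 -0.23534929  0.00670557] [179.99858376  11.91936028 -67.39191814] [-0.1830527   0.0668635   1.22300792] 0.037845948566865024 20.000342801213264
[ 0.52841619 -0.14205343]
[ -3.1   0.  -14.7] [0. 0. 0.]
[-72.5 -70.6   0.1] [ 0.123  -0.      0.5787]
[-69.5 -70.6  14.3] [ 0.123  -0.      0.5787]
```

Emit:
{"name": "carry_out", "arguments": {
  "deltas": [
    [0.3,[-3,0,-14.7],[0,0,0]],
    [0.3,[-3,0,-14.7],[0,0,0]],
    [0.3,[-20,-18,-11],[0.031,0,0.145]],
    [0.3,[-38,-35,-7],[0.062,0,0.289]],
    [0.3,[-55,-53,-3.5],[0.092,0,0.434]],
    [0.3,[-72.5,-70.6,0],[0.123,0,0.5787]],
    [0.3,[-72.5,-70.6,0],[0.123,0,0.5787]],
    [0.3,[-72.5,-70.6,0],[0.123,0,0.5787]],
    [0.3,[-72.5,-70.6,0],[0.123,0,0.5787]]
  ]
}}

```text
time_s: 3.7
tcp_pos: [0.5287, -0.1431, 0.0218]
eef_rot: [-179.9, 11.9, -101.2]
contact_force: [-1.0, -0.8, -1.5]
gripper_width: 0.0377
gripper_force: 20.0
```

Run:
```python
from h import *
np.set_printoptions(precision=4,suppress=True)
s=r.get_state(); print(s["tcp_pos"],s["eef_rot"],s["contact_force"],s["moment"],s["gripper_width"],s["joints"])
print([delta([.5284,-.1420,z],-101.3,tilt=12) for z in(.0208,.0065)])
p,d=r.capture("top"); p2,d2=r.capture("side")
for n,P,D in(("top",p,d),("side",p2,d2)):
    W=cloud(n,D); m=redmask(P); k,L,S,C=cv2.connectedComponentsWithStats(m)
    for i in range(1,k):
        Q=W[(L==i)&(D>0)]
        if S[i,4]<40: continue
        rr=cv2.minAreaRect((Q[:,:2]*1000).astype(np.float32)); c=Q.mean(0); A=np.c_[Q-c][:, :2]
        print(n,C[i],S[i,4],c,rr,np.linalg.lstsq(np.c_[A,np.ones(len(A))],Q[:,2],rcond=None)[0])
im=np.hstack([cv2.resize(p[100:260,190:350],(400,400),interpolation=cv2.INTER_CUBIC),cv2.resize(p2[130:290,200:360],(400,400),interpolation=cv2.INTER_CUBIC)])
cv2.imwrite("pics/held.png",im[:,:,::-1])
```

```text
[ 0.5287 -0.1431  0.0218] [-179.9221   11.9205 -101.1665] [-0.965  -0.7694 -1.5432] [-0.7526  0.2027 -0.0248] 0.03769096859550547 [ -3.9558  22.7059 -21.3761 -16.6674 -45.5508   4.457 ]
[(array([-0.8,  0.5,  1.2]), array([-0.0009, -0.0014,  0.0023])), (array([ 2.1,  0.5, 15.2]), array([-0.0009, -0.0014,  0.0023]))]
top [389.2584 224.9738] 267 [ 0.4419 -0.3484  0.009 ] ((434.5268249511719, -350.6829833984375), (92.17220306396484, 25.2908935546875), 8.122760772705078) [-0.1197 -0.0174  0.009 ]
side [329.8889 138.7602] 171 [ 0.4403 -0.3528  0.0097] ((441.3926086425781, -352.34527587890625), (106.6107177734375, 27.705501556396484), 6.7647786140441895) [-0.128   0.0165  0.0097]
side [276.7341 175.3468] 173 [ 0.5361 -0.1132  0.0312] ((534.0459594726562, -118.71905517578125), (82.1955337524414, 35.60045623779297), 80.04724884033203) [-0.0111 -0.1159  0.0312]
side [353.8603 175.6507] 229 [ 0.3294 -0.2238  0.0091] ((330.302734375, -223.85809326171875), (28.730077743530273, 107.22332763671875), 83.70210266113281) [0.1305 0.0458 0.0091]
```

View pics/held.png

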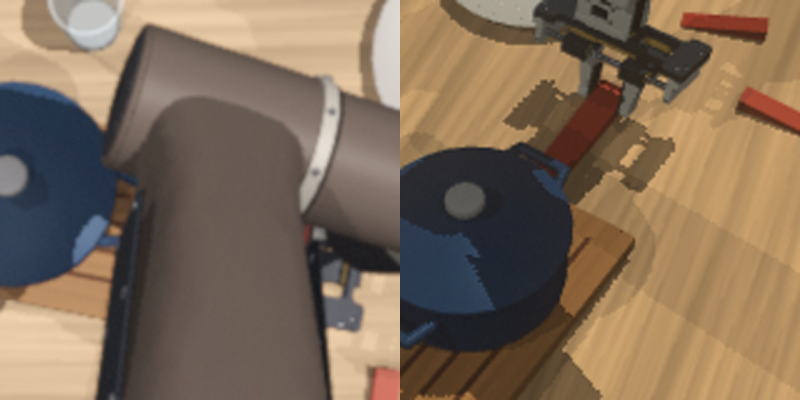

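The side half shows the wedge held between the fingers at about (600,100), pointing at the trivet end under the handle and roughly level (yaw about 80°, slope 0.116). I'll lower it to the table and re-grip so it lies flat.

Emit:
{"name": "carry_out", "arguments": {
  "deltas": [
    [0.3,[1.5,0,7],[0,0,0]],
    [0.3,[3,0,14.3],[0,0,0]],
    [0.3,[3,0,14.3],[0,0,0]],
    [0.55,[3,0,14.3],[0,0,0]],
    [0.55,[3,0,14.3],[0,0,0]],
    [0.55,[3,0,14.3],[0,0,0]],
    [0.3,[3,0,14.3],[0,0,0]],
    [0.3,[3,0,14.3],[0,0,0]],
    [0.3,[3,0,14.3],[0,0,0]],
    [0.3,[3,0,14.3],[0,0,0]]
  ]
}}

```text
time_s: 4.8
tcp_pos: [0.5286, -0.1427, 0.0071]
eef_rot: [-179.9, 11.9, -101.3]
contact_force: [-0.2, 1.0, -0.3]
gripper_width: 0.0378
gripper_force: 20.0
```

Run:
```python
from h import *
np.set_printoptions(precision=4,suppress=True)
s=r.get_state(); print(s["tcp_pos"],s["eef_rot"],s["contact_force"],s["gripper_width"],s["gripper_force"])
p,d=r.capture("top"); p2,d2=r.capture("side")
W=cloud("top",d); k=(W[...,1]>-.1)&(W[...,1]<.3)&(W[...,2]>.2)&(d>0); print("arm top over y>-.1: z",np.percentile(W[...,2][k],[1,10,50]) if k.any() else None)
W2=cloud("side",d2); k=(W2[...,1]>-.12)&(W2[...,2]>.145)&(W2[...,0]>.35)&(W2[...,0]<.8)&(d2>0); print("side-seen arm z",np.percentile(W2[...,2][k],[0,5,50]) if k.any() else None)
m=redmask(p2); k,L,S,C=cv2.connectedComponentsWithStats(m)
for i in range(1,k):
    Q=W2[(L==i)&(d2>0)]
    if S[i,4]>40: print(C[i],S[i,4],Q.mean(0),cv2.minAreaRect((Q[:,:2]*1000).astype(np.float32)))
```

```text
[ 0.5286 -0.1427  0.0071] [-179.9457   11.9332 -101.2818] [-0.1933  0.9758 -0.274 ] 0.0377994027034928 19.999900683760643
arm top over y>-.1: z [0.4391 0.473  0.6619]
side-seen arm z [0.145  0.1642 0.5123]
[329.7849 138.7674] 172 [ 0.4411 -0.3524  0.0097] ((441.8736877441406, -352.9439697265625), (106.57286834716797, 29.054866790771484), 9.445813179016113)
[353.8515 175.6463] 229 [ 0.3296 -0.2237  0.0093] ((330.17169189453125, -223.66749572753906), (26.79743194580078, 106.578369140625), 82.2442855834961)
[274.1654 181.7331] 266 [ 0.5385 -0.1008  0.0145] ((536.3696899414062, -104.23554992675781), (111.8072280883789, 35.01089096069336), 79.6992416381836)
```

Everything matches expectations: the heel is where it should be, and the arm stays well above the pot (z > 0.3). Pushing along the trivet's +x by d is [-0.978d, 0, 0.208d] in tool axes. The first 48 mm should be free travel.

Emit:
{"name": "carry_out", "arguments": {
  "deltas": [
    [0.3,[-5.9,0,1.2],[0,0,0]],
    [0.3,[-11.7,0,2.5],[0,0,0]],
    [0.3,[-17.6,0,3.7],[0,0,0]],
    [0.3,[-23.5,0,5.0],[0,0,0]],
    [0.3,[-29.3,0,6.2],[0,0,0]],
    [0.3,[-35.2,0,7.5],[0,0,0]],
    [0.3,[-39.1,0,8.3],[0,0,0]],
    [0.3,[-43.0,0,9.2],[0,0,0]],
    [0.3,[-46.9,0,10.0],[0,0,0]]
  ]
}}

```text
time_s: 5.8
tcp_pos: [0.5381, -0.0955, 0.0071]
eef_rot: [-179.9, 11.9, -101.3]
contact_force: [-0.4, -1.7, 2.4]
gripper_width: 0.0378
gripper_force: 20.0
```

```bash
cat >> h.py <<'E'
ex=np.array([np.cos(np.radians(78.7)),np.sin(np.radians(78.7)),0])
def drag(n=6):
    "mean drag along the push (N, + resists) over n control periods at rest, with tip depth past the edge (mm)"
    a=[]
    for i in range(n):
        p,d=r.capture("top" if i else "side"); s=r.get_state(); a.append(s["contact_force"])
        if not i: P,D=p,d
    a=np.array(a); f=-a@ex; t=(s["tcp_pos"]-np.array([.5582,.007,0]))@ex*1000+132
    print("t%.2f drag %.2f sd %.2f  Fz %.2f  tip in %.1f  z %.1f lat %.1f"%(s["time_s"],f.mean(),f.std(),a[:,2].mean(),t,s["tcp_pos"][2]*1000,(s["tcp_pos"]-np.array([.5582,.007,0]))@np.array([-ex[1],ex[0],0])*1000),s["eef_rot"].round(2))
    return P,D
def corner(P,D):
    "side view: height (mm) of board top, fitted plane at the four corners"
    W=cloud("side",D); ey=np.array([-ex[1],ex[0],0]); q=W-np.array([.5582,.16,0]); x=q@ex*1000; y=q@ey*1000
    k=(D>0)&(abs(x)<143)&(abs(y)<93)&(W[...,2]>.018)&(W[...,2]<.048); A=np.c_[x[k],y[k],np.ones(k.sum())]; z=W[...,2][k]*1000
    for _ in range(8):
        b=np.linalg.lstsq(A,z,rcond=None)[0]; e=z-A@b; g=abs(e)<max(2.5*np.median(abs(e)),1.); A,z=A[g],z[g]
    print("board z0 %.1f slope x %.2f y %.2f deg n %d"%(b[2],np.degrees(b[0]),np.degrees(b[1]),len(z)))
E
python3 -c "
from h import *
corner(*drag(6))
z=np.load('side0.npz');corner(z['p'],z['d'])"
```

```text
t6.10 drag -1.88 sd 0.50  Fz 2.00  tip in 27.5  z 7.0 lat -0.4 [-179.94   11.95 -101.28]
board z0 34.2 slope x 1.48 y 2.32 deg n 2426
board z0 34.2 slope x 1.49 y 2.30 deg n 2418
```

Emit:
{"name": "carry_out", "arguments": {
  "deltas": [
    [0.3,[-1.0,0,0.2],[0,0,0]],
    [0.3,[-2.0,0,0.4],[0,0,0]],
    [0.3,[-2.9,0,0.6],[0,0,0]],
    [0.3,[-3.9,0,0.8],[0,0,0]],
    [0.3,[-4.9,0,1.0],[0,0,0]]
  ]
}}

```text
time_s: 6.6
tcp_pos: [0.539, -0.0909, 0.0071]
eef_rot: [-179.9, 11.9, -101.3]
contact_force: [0.1, -2.4, 3.9]
gripper_width: 0.0377
gripper_force: 20.0
```

Emit:
{"name": "carry_out", "arguments": {
  "deltas": [
    [0.3,[-1.0,0,0.2],[0,0,0]],
    [0.3,[-2.0,0,0.4],[0,0,0]],
    [0.3,[-2.9,0,0.6],[0,0,0]],
    [0.3,[-3.9,0,0.8],[0,0,0]],
    [0.3,[-4.9,0,1.0],[0,0,0]]
  ]
}}

```text
time_s: 7.1
tcp_pos: [0.54, -0.0858, 0.007]
eef_rot: [-179.9, 11.9, -101.3]
contact_force: [-0.5, -3.4, 3.8]
gripper_width: 0.0374
gripper_force: 20.0
```

```bash
python3 -c "
from h import *
corner(*drag(4))"
```

```text
t7.30 drag 1.63 sd 0.29  Fz 4.08  tip in 37.5  z 7.0 lat -0.4 [-179.94   11.94 -101.28]
board z0 34.3 slope x 1.47 y 2.29 deg n 2515
```

Fz has built up to 4 N, so the wedge is being pressed on the table. I'll release, read the sensor zero, and re-grip.

Emit:
{"name": "carry_out", "arguments": {
  "deltas": [
    [0.6,[0,0,0],[0,0,0]],
    [0.6,[0,0,0],[0,0,0]],
    [0.6,[0,0,0],[0,0,0]],
    [0.6,[0,0,0],[0,0,0]]
  ]
}}

```text
time_s: 7.7
tcp_pos: [0.5397, -0.0858, 0.0067]
eef_rot: [-180.0, 11.9, -101.3]
contact_force: [0.1, 0.9, 0.4]
gripper_width: 0.0521
gripper_force: 0.0
```

```bash
python3 -c "
from h import *
drag(6)"
```

```text
t8.00 drag 0.14 sd 0.23  Fz 0.16  tip in 37.3  z 7.0 lat -0.3 [-179.95   11.93 -101.28]
```

Emit:
{"name": "carry_out", "arguments": {
  "deltas": [
    [0.3,[0,0,-0.2],[0,0,0]],
    [0.3,[0,0,-0.2],[0,0,0]],
    [0.3,[0,0,-0.2],[0,0,0]],
    [0.3,[0,0,-0.2],[0,0,0]],
    [0.3,[0,0,-0.2],[0,0,0]]
  ],
  "squeeze": 20
}}

```text
time_s: 8.5
tcp_pos: [0.5399, -0.086, 0.0072]
eef_rot: [-179.9, 11.9, -101.3]
contact_force: [0.8, -0.1, 0.1]
gripper_width: 0.0378
gripper_force: 20.0
```

```bash
python3 -c "
from h import *
drag(4)"
```

```text
t8.70 drag 0.05 sd 0.09  Fz 0.17  tip in 37.3  z 7.2 lat -0.4 [-179.94   11.93 -101.28]
```

Emit:
{"name": "carry_out", "arguments": {
  "deltas": [
    [0.3,[-1.0,0,0.2],[0,0,0]],
    [0.3,[-2.0,0,0.4],[0,0,0]],
    [0.3,[-2.9,0,0.6],[0,0,0]],
    [0.3,[-3.9,0,0.8],[0,0,0]],
    [0.3,[-4.9,0,1.0],[0,0,0]]
  ]
}}

```text
time_s: 9.2
tcp_pos: [0.5408, -0.0813, 0.0072]
eef_rot: [-180.0, 11.9, -101.3]
contact_force: [-0.8, -4.4, 1.7]
gripper_width: 0.0381
gripper_force: 20.0
```

```bash
python3 -c "
from h import *
drag(4)"
```

```text
t9.40 drag 4.19 sd 0.75  Fz 0.82  tip in 42.1  z 7.2 lat -0.2 [-179.96   11.92 -101.28]
```

Emit:
{"name": "carry_out", "arguments": {
  "deltas": [
    [0.3,[-1.0,0,0.2],[0,0,0]],
    [0.3,[-2.0,0,0.4],[0,0,0]],
    [0.3,[-2.9,0,0.6],[0,0,0]],
    [0.3,[-3.9,0,0.8],[0,0,0]],
    [0.3,[-4.9,0,1.0],[0,0,0]]
  ]
}}

```text
time_s: 9.9
tcp_pos: [0.5418, -0.076, 0.0072]
eef_rot: [-180.0, 11.9, -101.3]
contact_force: [-1.3, -4.5, 0.8]
gripper_width: 0.0374
gripper_force: 20.0
```

```bash
python3 -c "
from h import *
corner(*drag(4))"
```

```text
t10.10 drag 3.43 sd 0.66  Fz 0.59  tip in 47.5  z 7.2 lat -0.3 [-179.96   11.94 -101.28]
board z0 34.2 slope x 1.24 y 1.96 deg n 2470
```

The wedge has touched: drag is steady at about 3.5–4.5 N and the board is rising (x slope 1.48° to 1.24°). I'll continue gently.

Emit:
{"name": "carry_out", "arguments": {
  "deltas": [
    [0.3,[-1.0,0,0.2],[0,0,0]],
    [0.3,[-2.0,0,0.4],[0,0,0]],
    [0.3,[-2.9,0,0.6],[0,0,0]],
    [0.3,[-3.9,0,0.8],[0,0,0]],
    [0.3,[-4.9,0,1.0],[0,0,0]],
    [0.3,[-5.9,0,1.2],[0,0,0]],
    [0.3,[-6.8,0,1.5],[0,0,0]],
    [0.3,[-7.8,0,1.7],[0,0,0]]
  ]
}}

```text
time_s: 10.9
tcp_pos: [0.5435, -0.0682, 0.0072]
eef_rot: [-179.9, 11.9, -101.3]
contact_force: [-1.1, -4.3, -1.0]
gripper_width: 0.0375
gripper_force: 20.0
```

```bash
python3 -c "
from h import *
corner(*drag(4))"
```

```text
t11.10 drag 2.48 sd 0.44  Fz 0.32  tip in 55.5  z 7.2 lat -0.3 [-179.95   11.94 -101.28]
board z0 34.1 slope x 1.04 y 1.51 deg n 2467
```

Emit:
{"name": "carry_out", "arguments": {
  "deltas": [
    [0.3,[-1.0,0,0.2],[0,0,0]],
    [0.3,[-2.0,0,0.4],[0,0,0]],
    [0.3,[-2.9,0,0.6],[0,0,0]],
    [0.3,[-3.9,0,0.8],[0,0,0]],
    [0.3,[-4.9,0,1.0],[0,0,0]],
    [0.3,[-5.9,0,1.2],[0,0,0]],
    [0.3,[-6.8,0,1.5],[0,0,0]],
    [0.3,[-7.8,0,1.7],[0,0,0]]
  ]
}}

```text
time_s: 11.9
tcp_pos: [0.5451, -0.0605, 0.0072]
eef_rot: [-179.9, 11.9, -101.3]
contact_force: [-0.8, -2.5, 0.1]
gripper_width: 0.0376
gripper_force: 20.0
```

```bash
python3 -c "
from h import *
corner(*drag(4))"
```

```text
t12.10 drag 3.08 sd 0.22  Fz 0.74  tip in 63.4  z 7.2 lat -0.4 [-179.94   11.94 -101.28]
board z0 34.1 slope x 0.73 y 1.20 deg n 2532
```

Emit:
{"name": "carry_out", "arguments": {
  "deltas": [
    [0.3,[-1.0,0,0.2],[0,0,0]],
    [0.3,[-2.0,0,0.4],[0,0,0]],
    [0.3,[-2.9,0,0.6],[0,0,0]],
    [0.3,[-3.9,0,0.8],[0,0,0]]
  ]
}}

```text
time_s: 12.5
tcp_pos: [0.5459, -0.0566, 0.0072]
eef_rot: [-179.9, 11.9, -101.3]
contact_force: [-1.8, -4.6, 1.0]
gripper_width: 0.038
gripper_force: 20.0
```

```bash
python3 -c "
from h import *
corner(*drag(4))"
```

```text
t12.70 drag 3.18 sd 0.69  Fz 1.61  tip in 67.4  z 7.2 lat -0.4 [-179.94   11.94 -101.28]
board z0 34.1 slope x 0.65 y 0.99 deg n 2417
```

Emit:
{"name": "carry_out", "arguments": {
  "deltas": [
    [0.3,[-1.0,0,0.2],[0,0,0]],
    [0.3,[-2.0,0,0.4],[0,0,0]],
    [0.3,[-2.9,0,0.6],[0,0,0]]
  ]
}}

```text
time_s: 13.0
tcp_pos: [0.5464, -0.0536, 0.0072]
eef_rot: [-179.9, 11.9, -101.3]
contact_force: [-0.7, -4.6, 2.2]
gripper_width: 0.0376
gripper_force: 20.0
```

```bash
python3 -c "
from h import *
corner(*drag(4))"
```

```text
t13.20 drag 3.29 sd 0.22  Fz 1.81  tip in 70.3  z 7.2 lat -0.3 [-179.94   11.94 -101.28]
board z0 34.3 slope x 0.53 y 0.76 deg n 2360
```

Emit:
{"name": "carry_out", "arguments": {
  "deltas": [
    [0.3,[-1.0,0,0.2],[0,0,0]],
    [0.3,[-2.0,0,0.4],[0,0,0]]
  ]
}}

```text
time_s: 13.4
tcp_pos: [0.5468, -0.0517, 0.0072]
eef_rot: [-180.0, 11.9, -101.3]
contact_force: [-0.5, -5.0, 1.5]
gripper_width: 0.0378
gripper_force: 20.0
```

```bash
python3 -c "
from h import *
corner(*drag(4))"
```

```text
t13.60 drag 3.71 sd 0.26  Fz 1.39  tip in 72.4  z 7.2 lat -0.3 [-179.95   11.94 -101.28]
board z0 34.2 slope x 0.49 y 0.70 deg n 2448
```

Emit:
{"name": "carry_out", "arguments": {
  "deltas": [
    [0.3,[-1.0,0,0.2],[0,0,0]],
    [0.3,[-2.0,0,0.4],[0,0,0]]
  ]
}}

```text
time_s: 13.8
tcp_pos: [0.5472, -0.0497, 0.0072]
eef_rot: [-180.0, 11.9, -101.3]
contact_force: [-1.7, -4.2, 1.3]
gripper_width: 0.0375
gripper_force: 20.0
```

```bash
python3 -c "
from h import *
corner(*drag(4))"
```

```text
t14.00 drag 3.05 sd 0.62  Fz 1.06  tip in 74.4  z 7.2 lat -0.3 [-179.95   11.94 -101.28]
board z0 34.1 slope x 0.46 y 0.64 deg n 2432
```

Emit:
{"name": "carry_out", "arguments": {
  "deltas": [
    [0.3,[-1.0,0,0.2],[0,0,0]],
    [0.3,[-2.0,0,0.4],[0,0,0]]
  ]
}}

```text
time_s: 14.2
tcp_pos: [0.5475, -0.0477, 0.0072]
eef_rot: [-180.0, 11.9, -101.3]
contact_force: [-1.4, -3.9, 1.4]
gripper_width: 0.0375
gripper_force: 20.0
```

```bash
python3 -c "
from h import *
corner(*drag(4))"
```

```text
t14.40 drag 3.13 sd 0.33  Fz 0.99  tip in 76.5  z 7.2 lat -0.3 [-179.95   11.94 -101.28]
board z0 34.1 slope x 0.35 y 0.50 deg n 2468
```

Emit:
{"name": "carry_out", "arguments": {
  "deltas": [
    [0.3,[-1.0,0,0.2],[0,0,0]],
    [0.3,[-2.0,0,0.4],[0,0,0]]
  ]
}}

```text
time_s: 14.6
tcp_pos: [0.5479, -0.0456, 0.0072]
eef_rot: [-180.0, 11.9, -101.3]
contact_force: [-1.5, -3.6, -1.0]
gripper_width: 0.0377
gripper_force: 20.0
```

```bash
python3 -c "
from h import *
corner(*drag(4))"
```

```text
t14.80 drag 2.81 sd 0.53  Fz -0.12  tip in 78.5  z 7.2 lat -0.2 [-179.96   11.94 -101.29]
board z0 34.0 slope x 0.37 y 0.35 deg n 2449
```

Emit:
{"name": "carry_out", "arguments": {
  "deltas": [
    [0.3,[-1.0,0,0.2],[0,0,0]],
    [0.3,[-2.0,0,0.4],[0,0,0]]
  ]
}}

```text
time_s: 15.0
tcp_pos: [0.5483, -0.0436, 0.0072]
eef_rot: [-180.0, 11.9, -101.3]
contact_force: [-0.5, -2.9, 0.1]
gripper_width: 0.0371
gripper_force: 20.0
```

```bash
python3 -c "
from h import *
corner(*drag(4))"
```

```text
t15.20 drag 1.74 sd 0.34  Fz -1.24  tip in 80.6  z 7.2 lat -0.2 [-179.96   11.94 -101.28]
board z0 34.1 slope x 0.22 y 0.24 deg n 2422
```

Emit:
{"name": "carry_out", "arguments": {
  "deltas": [
    [0.3,[-1.0,0,0.26],[0,0,0]],
    [0.3,[-2.0,0,0.52],[0,0,0]]
  ]
}}

```text
time_s: 15.4
tcp_pos: [0.5488, -0.0417, 0.0072]
eef_rot: [-179.9, 11.9, -101.3]
contact_force: [-1.2, -3.6, 0.4]
gripper_width: 0.0376
gripper_force: 20.0
```

```bash
python3 -c "
from h import *
corner(*drag(4))"
```

```text
t15.60 drag 2.39 sd 0.14  Fz 0.06  tip in 82.6  z 7.2 lat -0.3 [-179.95   11.94 -101.28]
board z0 34.1 slope x 0.18 y 0.15 deg n 2369
```

Emit:
{"name": "carry_out", "arguments": {
  "deltas": [
    [0.3,[-1.0,0,0.21],[0,0,0]],
    [0.3,[-2.0,0,0.43],[0,0,0]]
  ]
}}

```text
time_s: 15.8
tcp_pos: [0.5492, -0.0397, 0.0072]
eef_rot: [-179.9, 11.9, -101.3]
contact_force: [-0.5, -3.6, 0.0]
gripper_width: 0.038
gripper_force: 20.0
```

```bash
python3 -c "
from h import *
corner(*drag(4))"
```

```text
t16.00 drag 2.75 sd 0.45  Fz -0.19  tip in 84.6  z 7.2 lat -0.3 [-179.95   11.94 -101.28]
board z0 34.1 slope x 0.07 y 0.10 deg n 2452
```

Emit:
{"name": "carry_out", "arguments": {
  "deltas": [
    [0.3,[-1.0,0,0.21],[0,0,0]],
    [0.3,[-2.0,0,0.43],[0,0,0]]
  ]
}}

```text
time_s: 16.2
tcp_pos: [0.5496, -0.0377, 0.0073]
eef_rot: [-179.9, 11.9, -101.3]
contact_force: [-0.7, -3.5, 1.2]
gripper_width: 0.0377
gripper_force: 20.0
```

```bash
python3 -c "
from h import *
corner(*drag(4))"
```

```text
t16.40 drag 2.89 sd 0.43  Fz -0.38  tip in 86.6  z 7.2 lat -0.4 [-179.94   11.94 -101.28]
board z0 34.2 slope x -0.03 y -0.09 deg n 2512
```

Emit:
{"name": "carry_out", "arguments": {
  "deltas": [
    [0.3,[-1.0,0,0.21],[0,0,0]],
    [0.3,[-2.0,0,0.43],[0,0,0]]
  ]
}}

```text
time_s: 16.6
tcp_pos: [0.55, -0.0357, 0.0072]
eef_rot: [-179.9, 11.9, -101.3]
contact_force: [-0.3, -3.6, 0.6]
gripper_width: 0.0378
gripper_force: 20.0
```

```bash
python3 -c "
from h import *
corner(*drag(4))"
```

```text
t16.80 drag 3.42 sd 0.06  Fz 0.30  tip in 88.7  z 7.2 lat -0.4 [-179.94   11.94 -101.28]
board z0 34.2 slope x -0.13 y -0.16 deg n 2446
```

Emit:
{"name": "carry_out", "arguments": {
  "deltas": [
    [0.3,[-0.8,0,0.17],[0,0,0]],
    [0.3,[-1.5,0,0.32],[0,0,0]]
  ]
}}

```text
time_s: 17.0
tcp_pos: [0.5502, -0.0344, 0.0072]
eef_rot: [-180.0, 11.9, -101.3]
contact_force: [-0.4, -5.1, 1.8]
gripper_width: 0.0377
gripper_force: 20.0
```

```bash
python3 -c "
from h import *
corner(*drag(4))"
```

```text
t17.20 drag 4.75 sd 0.58  Fz 0.79  tip in 89.9  z 7.2 lat -0.3 [-179.95   11.92 -101.28]
board z0 34.1 slope x -0.08 y -0.20 deg n 2463
```

Drag has started to climb, from about 2.8 N to 4.75 N at rest. I'll go on in sub-millimetre steps.

Emit:
{"name": "carry_out", "arguments": {
  "deltas": [
    [0.3,[-0.4,0,0.08],[0,0,0]],
    [0.3,[-0.8,0,0.16],[0,0,0]]
  ]
}}

```text
time_s: 17.4
tcp_pos: [0.5503, -0.0338, 0.0072]
eef_rot: [-180.0, 11.9, -101.3]
contact_force: [-0.7, -7.2, 1.0]
gripper_width: 0.0373
gripper_force: 20.0
```

```bash
python3 -c "
from h import *
corner(*drag(6))"
```

```text
t17.70 drag 6.46 sd 0.39  Fz 0.98  tip in 90.5  z 7.2 lat -0.3 [-179.95   11.9  -101.28]
board z0 34.1 slope x -0.12 y -0.14 deg n 2478
```

Drag is now about 3 N above steady and the board is no longer tilting, so it's firm. I stop here, let go and withdraw along the tilted tool axis, away from the casserole.

Emit:
{"name": "carry_out", "arguments": {
  "deltas": [
    [0.6,[0,0,0],[0,0,0]],
    [0.8,[0,0,0],[0,0,0]],
    [0.8,[0,0,0],[0,0,0]],
    [0.8,[0,0,0],[0,0,0]],
    [0.8,[0,0,0],[0,0,0]],
    [0.8,[0,0,-10],[0,0,0]],
    [0.8,[0,0,-30],[0,0,0]],
    [0.8,[0,0,-60],[0,0,0]],
    [0.8,[20,0,-90],[0,0,0]],
    [0.8,[50,0,-120],[0,0,0]],
    [0.8,[90,0,-150],[0,0,0]],
    [0.8,[130,0,-170],[0,0,0]]
  ]
}}

```text
time_s: 18.9
tcp_pos: [0.5189, -0.1942, 0.1499]
eef_rot: [-179.7, 11.9, -101.2]
contact_force: [1.4, -0.1, -0.1]
gripper_width: 0.0706
gripper_force: 0.0
```

Emit:
{"name": "carry_out", "arguments": {
  "deltas": [
    [0.8,[50,0,0],[0,0,0]],
    [0.8,[100,0,0],[0,0,0]],
    [0.8,[150,0,0],[0,0,0]],
    [0.8,[200,0,0],[0,0,0]],
    [0.8,[200,0,0],[0,0,0]],
    [0.8,[200,0,0],[0,0,0]],
    [0.8,[200,0,0],[0,0,0]]
  ]
}}

```text
time_s: 19.6
tcp_pos: [0.4803, -0.3841, 0.1059]
eef_rot: [-179.9, 11.9, -101.3]
contact_force: [0.2, 0.7, -0.2]
gripper_width: 0.0701
gripper_force: 0.0
```

Run:
```python
from h import *
P,D=drag(2); corner(P,D); p,d=r.capture("top")
m=redmask(p); W=cloud("top",d); k,L,S,C=cv2.connectedComponentsWithStats(m)
for i in range(1,k):
    Q=W[(L==i)&(d>0)]
    if S[i,4]>40: print(C[i],S[i,4],Q.mean(0),cv2.minAreaRect((Q[:,:2]*1000).astype(np.float32)))
im=np.hstack([cv2.resize(p[90:290,100:300],(400,400),interpolation=cv2.INTER_CUBIC),cv2.resize(P[150:330,130:310],(400,400),interpolation=cv2.INTER_CUBIC)])
cv2.imwrite("pics/end.png",im[:,:,::-1])
```

```text
t19.70 drag -0.01 sd 0.44  Fz -0.06  tip in -266.1  z 106.2 lat -0.6 [-179.89   11.92 -101.19]
board z0 34.2 slope x -0.14 y -0.25 deg n 2300
[264.57861635 183.29245283] 318 [ 0.55246063 -0.02115036  0.01798931] ((553.1355590820312, -21.04196548461914), (60.120391845703125, 36.38270568847656), 78.46617126464844)
[388.52173913 221.10033445] 299 [ 0.4526945  -0.33499431  0.04595034] ((456.18994140625, -263.3141174316406), (200.5740509033203, 99.35903930664062), 82.28557586669922)
[340.30697674 274.86976744] 215 [ 0.31269865 -0.21743783  0.00679211] ((330.038330078125, -220.36083984375), (23.45865249633789, 103.93368530273438), 84.93634796142578)
```

View pics/end.png

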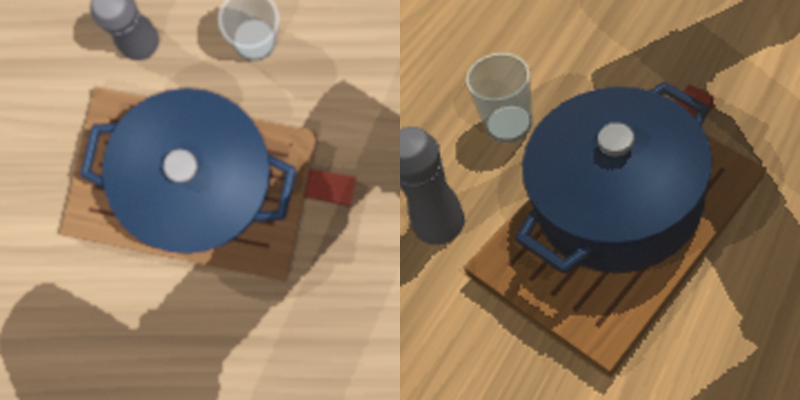

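The picture shows the wedge under the low end, with its heel at (330,187) in the left half. The trivet is level at about 0.3°, and the casserole and tableware haven't moved. The gripper is clear, so I'm handing in.

```bash
python3 -c "
from plant import r
print(r.close_job())"
```

```text
the job is handed in; nothing more can be done
None
```

I pushed the red wedge in about 90 mm, until the drag rose about 3 N above its steady level and the trivet sat level to about 0.3°; I then let go and handed the job in at about 20 s, with the casserole and tableware undisturbed in the final pictures.

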